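Fetch a glue block from the sloped bin and seat it in the gluing jig

ROBOT

A 6-joint arm with a two-finger parallel gripper is mounted at the origin on the work surface. World frame = base frame: x ahead of the robot, y to its left, z up, the work surface at z = 0. Lengths are in m, angles in rad, forces in N, time in s.
With the tool pointing down it reaches from about 0.225 to 0.875 m from the base axis. Payload 3.4 kg.
Tool frame: the origin (TCP) lies at the very end of the fingers, on their centre line; the grasp point (between the pads) lies 19 mm behind it (manip.tcp_to_grasp is the distance from the TCP to the grasp point, in m); z points along the fingers, y is the line along which they close (so a half turn about z gives the same grasp; the last joint's range is limited). The gripper opens to 85 mm and grips with 20 to 120 N. Pads are 22 mm wide; open, the fingers measure 114 mm over their backs; the gripper's body (76 mm by 85 mm) begins 54 mm behind the grasp point. The pads swing forward as they close: fully open they stand 13 mm farther back than shut.
Start: joints at [-1.37, 0.276, 1.505, -0, 1.361, -0.121], TCP at [0.182, -0.546, 0.231] pointing down, gripper open.
Joint ranges: [-2.89, 2.89], [-0.75, 2.08], [0.22, 2.7], [-1.18, 4.32], [0.11, 2.71], [-2.7, 2.7]. Speed limits (rad/s): [2.57, 2.57, 3.14, 3.14, 3.14, 3.14].

INTERFACE

Orientations are given as a unit quaternion [w, x, y, z].
In Python, from rig import status, get_image, job, manip gives the robot as it stands.
- The arm moves only by the tool apply_moves, never from a script. Its arguments are lists of equal length, an entry for each row: "xyz": the shift along the tool's x, y, z each as a share of 0.3 m, from -1 to 1, a list of three; "rot": the turn, a rotation vector about the tool's x, y, z each as a share of 60 degrees, from -1 to 1, a list of three; "hand": the opening, from -1 (shut) to 1 (fully open). A call has 1 to 8 rows; each row shifts and turns the commanded pose from where the row before left it, along the tool's axes as they then stand; what a row does not reach is not made up. A row lasts 1/8 s, in which the tool goes at most 62.5 mm and 10.7 degrees, less where a joint would pass 70% of its speed; a pose out of reach is approached as far as the arm can. A call with a number of a shift or a turn outside -1 to 1 is refused whole. A call with a gripper value outside its range is refused whole. The fingers move at their own pace and stop on an object; "force" is the grip in N (left out, the last holds). Time passes only in rows, so rows that do not move let the fingers close. It gives the time, the measured TCP pose, the force, the opening and the grip force at its end, in the units of the state.
- status.get_state(): the state, without advancing time (a new reading comes with each control period).
- get_image(name): name is "scene" or "top" or "wrist"; returns a dict with "pixels" (480x640x3 uint8, red, green, blue), "fovy" (degrees; the focal length in pixels is half the picture's height over the tangent of half this angle, whatever the lens; pixels are square), "cx", "cy" (the principal point, pixels), "origin" and "orientation" of the camera in the world; the wrist camera has in their place "tool_from_camera" (4x4, takes a point from camera to tool coordinates, whose origin is the TCP and whose axes are the flange's). Camera axes: x right, y down, z forward; pixel columns grow to the right and rows downward; lengths in m; the calibration is good to about 2 mm. A picture is of the moment at which its call begins: read the wrist's pose just before it. There is no depth.
- job.sign_off(): hands the job in; it is judged then, once.
The state is a dict: "clock": time; "qpos": joint angles; "qd": joint speeds; "effort": joint torques, N m; "position": TCP position; "ee_rot": TCP orientation; "contact_force": force on the tool from outside, world axes, zero at the start; "moment": the same for the moment, N m; "width": finger opening in m; "gripper_force": force on a finger pad.
Only numpy, scipy, OpenCV 4.12 (cv2) and the standard library are available. Lean on these libraries where they do the work, as an engineer would, in place of code of your own. Each camera call takes 0.05 s, during which the arm holds its last target. There are 200 camera calls.

TASK

Clear the wood offcut off the gluing jig into the grey scrap bin first. Then take the long, thick square glue block out of the sloped parts bin, lay it flat in the jig's corner, and press it firmly but without ramming it: first its long side against the long fence, then, keeping it on the fence, its end against the end stop, so that it stays lying snug against both. Leave the narrow block, the dowel and everything else on the bench as they are.

Things in the scene. Friction and masses are not known exactly. Their poses are not given: they have to be found in the camera images.
- long_block: the glue block to fetch: plain wooden square bar 76 x 32 x 32 mm, 55 g. Starts lying on the sloped floor of one of the three bays of the parts bin (any bay), its length running up the slope, its lower end on the front lip. Origin at the centre of its underside; x along its 76 mm length, z out of its top face (tilted with the slope at the start)
- block_center (a point): the centre of the long block, 16 mm above its origin along its z
- parts_bin: wooden sloped bin 150 (x) x 288 (y) mm, fixed. Origin under its centre; x points up the slope. Floor sloped 28 degrees: 52 mm high at x = 0, 13 mm at the front, 92 mm at the back. Three bays along y, each 88 mm wide inside, centred at y = -94, 0, +94 mm; 6 mm dividers stand 24 mm above the floor (square to the slope). Front lip 34 mm, back wall 100 mm above the bench
- jig: gluing jig, fixed: wooden board 130 (x) x 190 (y) x 18 mm; origin under its centre, working surface at z = 18 mm. The fence lies along its +x edge, the end stop along its -y edge; both rise 12 mm above the surface. Their inner faces meet at x = +50, y = -80 mm. A block lying snug in this corner, its length along the fence, has its centre at x = +34, y = -42, z = +34 mm
- fence: the long fence of the jig, dark wood strip 15 (x) x 190 (y) x 12 mm; origin at the centre of its underside, its inner face 7.5 mm to the -x side
- end_stop: the end stop of the jig, dark wood strip 115 (x) x 15 (y) x 12 mm; origin at the centre of its underside, its inner face 7.5 mm to the +y side
- offcut: the offcut to clear: stepped chunk of scrap wood lying on the jig, 50 (x) x 26 (y) mm, 27 mm high over x = -25 to +7 mm and 15 mm high beyond that, 20 g. Origin at the centre of its 50 x 26 mm underside
- scrap_bin: grey open plastic box 120 x 120 x 70 mm high, wall 5 mm, fixed. Origin at the centre of its underside
- narrow_block: bystander: narrow wooden block 76 x 20 x 20 mm in another bay of the parts bin; origin at the centre of its underside
- dowel: bystander: round wooden dowel, diameter 32 mm, 76 mm long, lying up the slope in another bay of the parts bin; origin at the middle of its length, on its underside
- glue_bottle: bystander: yellow glue bottle, diameter 60, 170 mm tall; origin at the centre of its base
- nailer: bystander: brad nailer lying on its side, about 250 x 145 x 55 mm; origin on the bench under its magazine
- mallet: bystander: rubber hammer, 260 mm long; origin on the bench under it
- brad_box: bystander: cardboard box of brads 60 x 45 x 28 mm; origin at the centre of its underside
- clamp: bystander: steel bar clamp lying flat, 320 mm long, up to 28 mm high; origin on the bench under the middle of its bar

How it is judged:
By the outcome, as a careful person would: the job done as asked, in the order asked, and still so for the second after the job is handed in, with the robot touching nothing.
It also fails if it takes over 72 s, if anything falls off the work surface, if the arm or the gripper's body presses on something with over 40 N, if the wrist force passes 120 N, or if a joint passes its speed limit or range.

## Working session

There is one attempt and no reset: what is moved stays moved. The work goes in short steps, Python scripts to look and compute and a tool call to move; the robot and the scene stay as the last step left them, time stands still between calls to the robot, and variables do not carry over. Pictures are saved under pics/ and viewed, at most 10 in all, crops included, and the job is handed in when it is done.

Besides the shell and the picture viewer there is one more tool, called as name(argument=value, ...) on one line, values as JSON. apply_moves: Moves the arm, as the interface text tells. Its arguments: {"type":"object","properties":{"xyz":{"type":"array","items":{"type":"array","items":{"type":"number","minimum":-1,"maximum":1}}},"rot":{"type":"array","items":{"type":"array","items":{"type":"number","minimum":-1,"maximum":1}}},"hand":{"type":"array","items":{"type":"number"}},"force":{"type":"number"}},"required":["xyz","rot","hand"]}

```bash
ls; mkdir -p pics
python3 - <<'E'
from rig import status,get_image,manip
import cv2,numpy as np
s=status.get_state();print(s)
for n in ("scene","top"):
    im=get_image(n);cv2.imwrite(f"pics/{n}0.png",im["pixels"][:,:,::-1]);print(n,{k:v for k,v in im.items() if k!="pixels"})
    np.savez(f"{n}0.npz",**{k:np.array(v) for k,v in im.items()})
im=get_image("wrist");print({k:v for k,v in im.items() if k!="pixels"})
print(manip.tcp_to_grasp)
E
```

```text
pics
{'clock': 0.0, 'qpos': array([-1.37002829e+00,  2.76589403e-01,  1.50613354e+00, -1.31308303e-05,
        1.36069053e+00, -1.21024680e-01]), 'qd': array([-0.0006231 , -0.00088574,  0.00036276,  0.00035606,  0.00085658,
       -0.00080191]), 'effort': array([-4.86718782e-04, -4.16783559e+01, -2.45805073e+01, -1.39917292e-04,
        1.10532218e-02, -1.12477989e-05]), 'position': array([ 0.18172513, -0.54497311,  0.23044273]), 'ee_rot': array([-9.09426759e-04,  9.87083451e-01,  1.60204341e-01, -4.27044878e-05]), 'contact_force': array([-0.10850381, -0.56305326, -0.47833563]), 'moment': array([ 0.00210867, -0.01095997, -0.01663203]), 'gripper_force': 0.0, 'width': 0.08488264609049624}
scene {'fovy': 50.11540335667993, 'cx': 322.64338119107015, 'cy': 235.48911501650213, 'origin': array([ 1.07607041, -0.76849715,  0.78405183]), 'orientation': array([-0.41506038,  0.8646568 ,  0.25005485, -0.13253706])}
top {'fovy': 54.514126362159026, 'cx': 312.9359944995947, 'cy': 235.74257303090445, 'origin': array([ 0.48574246, -0.01794205,  1.45430017]), 'orientation': array([ 0.02015622, -0.69746093,  0.71612858, -0.01737374])}
{'fovy': 70.58027451657657, 'cx': 315.78412439731864, 'cy': 240.10633091904867, 'tool_from_camera': array([[ 6.80368894e-04, -9.50088868e-01, -3.11978654e-01,
         8.10809206e-02],
       [ 9.99999339e-01,  9.35698662e-04, -6.68726642e-04,
        -2.57774161e-04],
       [ 9.27267748e-04, -3.11977993e-01,  9.50088876e-01,
        -1.43452650e-01],
       [ 0.00000000e+00,  0.00000000e+00,  0.00000000e+00,
         1.00000000e+00]])}
0.0187
```

View pics/scene0.png

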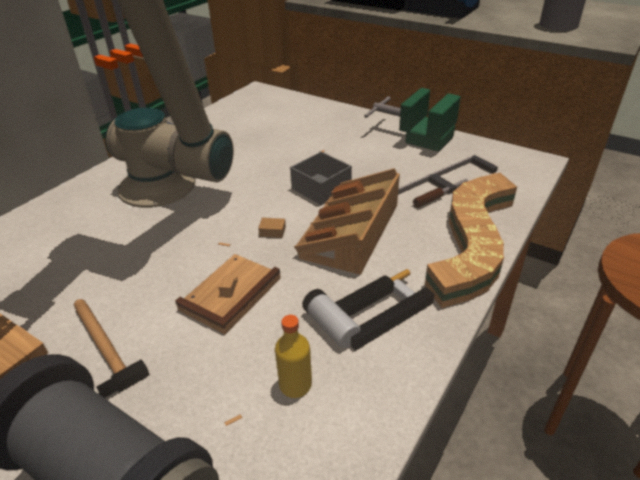

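View pics/top0.png

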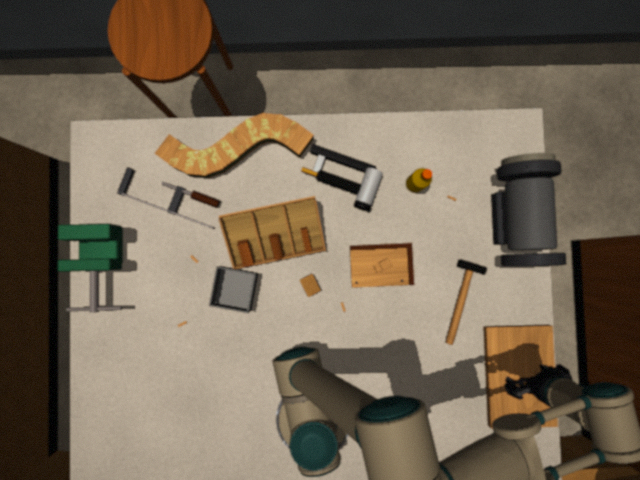

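The scene view shows the jig (230,290), the scrap bin (320,177) and the parts bin (350,220). In the top view the jig is at (380,265) with the offcut at (380,266), the fence along its upper edge and the stop on its right. The scrap bin is at (237,288), and the bays hold parts at (246,253), (277,246) and (306,238).

```bash
cat > h.py <<'E'
import numpy as np,cv2
from scipy.spatial.transform import Rotation as R
from rig import status,get_image
def q2R(q): return R.from_quat(np.roll(q,-1)).as_matrix()
def cam(name,save=None):
    s=status.get_state(); im=dict(get_image(name))
    if name=="wrist":
        T=np.eye(4);T[:3,:3]=q2R(s["ee_rot"]);T[:3,3]=s["position"];T=T@im["tool_from_camera"]
        im["C"],im["Rc"]=T[:3,3],T[:3,:3]
    else: im["C"],im["Rc"]=np.array(im["origin"]),q2R(im["orientation"])
    im["f"]=240/np.tan(np.radians(im["fovy"])/2)
    if save: cv2.imwrite(f"pics/{save}.png",im["pixels"][:,:,::-1]); np.save(f"{save}.npy",im,allow_pickle=True)
    return im
def load(n): return np.load(f"{n}.npy",allow_pickle=True).item()
def ray(im,uv):
    uv=np.atleast_2d(uv).astype(float)
    d=np.c_[(uv[:,0]-im["cx"])/im["f"],(uv[:,1]-im["cy"])/im["f"],np.ones(len(uv))]@im["Rc"].T
    return im["C"],d/np.linalg.norm(d,axis=1)[:,None]
def onz(im,uv,z):
    C,d=ray(im,uv); return C+d*((z-C[2])/d[:,2])[:,None]
def tri(a,ua,b,ub):
    out=[]
    for p,q in zip(np.atleast_2d(ua),np.atleast_2d(ub)):
        C1,d1=ray(a,p);C2,d2=ray(b,q);A=np.c_[d1[0],-d2[0]];t=np.linalg.lstsq(A,C2-C1,rcond=None)[0]
        x,y=C1+t[0]*d1[0],C2+t[1]*d2[0];out.append([*((x+y)/2),np.linalg.norm(x-y)])
    return np.array(out)
def proj(im,P):
    c=(np.atleast_2d(P)-im["C"])@im["Rc"];return c[:,:2]/c[:,2:]*im["f"]+[im["cx"],im["cy"]]
def Rdown(yaw,pitch=0):
    """tool x at yaw in the plane, z down; pitch tilts about tool y"""
    c,s=np.cos(yaw),np.sin(yaw)
    return np.c_[[c,s,0],[s,-c,0],[0,0,-1]]@R.from_rotvec([0,pitch,0]).as_matrix()
def go(pos,Rt=None,p0=None,R0=None):
    """shares of the move from current (or given) pose: total shift in start tool axes, total rotvec"""
    s=status.get_state();p0=s["position"] if p0 is None else p0;R0=q2R(s["ee_rot"]) if R0 is None else R0
    Rt=R0 if Rt is None else Rt
    print("shift/0.3",np.round(R0.T@(np.array(pos)-p0)/.3,3),"turn/60",np.round(R.from_matrix(R0.T@Rt).as_rotvec(degrees=True)/60,3))
E
python3 - <<'E'
from h import *
t=cam("top","top1")
for n,uv,z in [("jig",(380,266),.018),("binR",(306,240),.05),("binM",(277,246),.05),("binL",(246,253),.05),("scrap",(237,288),.07),("binc1",(221,215),.1),("binc2",(319,198),.1)]: print(n,onz(t,uv,z)[0].round(3))
go([.32,-.2,.28],Rdown(0))
E
```

```text
jig [ 0.464 -0.217  0.018]
binR [0.548 0.008 0.05 ]
binM [0.532 0.096 0.05 ]
binL [0.514 0.19  0.05 ]
scrap [0.41  0.215 0.07 ]
binc1 [0.626 0.253 0.1  ]
binc2 [ 0.668 -0.034  0.1  ]
shift/0.3 [ 0.801 -0.946 -0.163] turn/60 [-0.001  0.     0.307]
```

apply_moves(xyz=[[0.05, -0.1, -0.08], [0.05, -0.1, -0.08], [0.13, -0.14, 0], [0.13, -0.14, 0], [0.13, -0.14, 0], [0.13, -0.14, 0], [0.13, -0.14, 0], [0.1, -0.14, 0]], rot=[[0, 0, 0.15], [0, 0, 0.157], [0, 0, 0], [0, 0, 0], [0, 0, 0], [0, 0, 0], [0, 0, 0], [0, 0, 0]], hand=[1, 1, 1, 1, 1, 1, 1, 1])

```text
clock: 1.2
position: [0.4227, -0.2266, 0.2792]
ee_rot: [0.0, 1.0, 0.0, 0.0]
contact_force: [0.4, -1.4, -0.5]
width: 0.0854
gripper_force: 0.0
```

apply_moves(xyz=[[0, 0, 0], [0, 0, 0]], rot=[[0, 0, 0], [0, 0, 0]], hand=[1, 1])

```text
clock: 1.45
position: [0.4212, -0.2283, 0.2792]
ee_rot: [0.0, 1.0, 0.001, -0.0]
contact_force: [0.1, -0.1, -0.3]
width: 0.0856
gripper_force: 0.0
```

```bash
python3 -c "
from h import *
print(cam('wrist','w1')['C']);s=status.get_state();print(s['clock'],s['position'],s['ee_rot'])"
```

```text
[ 0.50222409 -0.22759359  0.42257613]
1.5 [ 0.42091335 -0.22881541  0.27918491] [ 2.92200280e-04  9.99999903e-01 -1.15879749e-04 -3.09981127e-04]
```

View pics/w1.png

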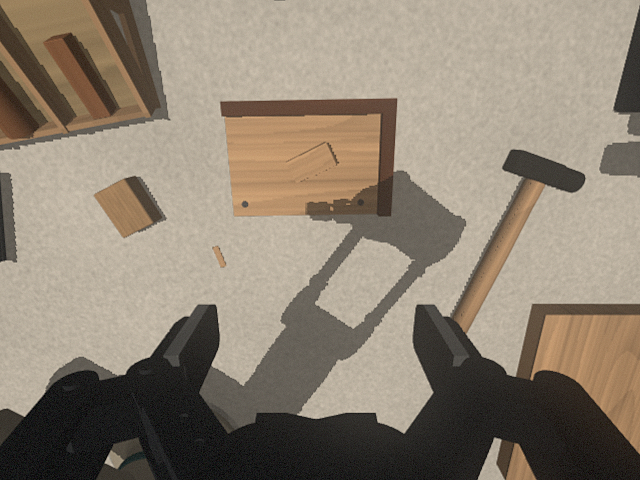

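The wrist view shows the jig with its inner corner at about (379,115), the offcut at (313,162), the brad box, and the narrow block in the right bay (80,75). I'll shift left for a second view that also takes in the parts bin.

apply_moves(xyz=[[0.03, -0.2, 0], [0.03, -0.2, 0], [0.03, -0.2, 0], [0.03, -0.2, 0], [0, 0, 0], [0, 0, 0]], rot=[[0, 0, 0], [0, 0, 0], [0, 0, 0], [0, 0, 0], [0, 0, 0], [0, 0, 0]], hand=[1, 1, 1, 1, 1, 1])

```text
clock: 2.25
position: [0.4572, 0.0105, 0.2792]
ee_rot: [0.001, 1.0, -0.0, -0.0]
contact_force: [0.1, 0.4, -0.2]
width: 0.0857
gripper_force: 0.0
```

```bash
python3 -c "
from h import *
print(cam('wrist','w2')['C'])"
```

```text
[0.53821898 0.01111008 0.42267615]
```

View pics/w2.png

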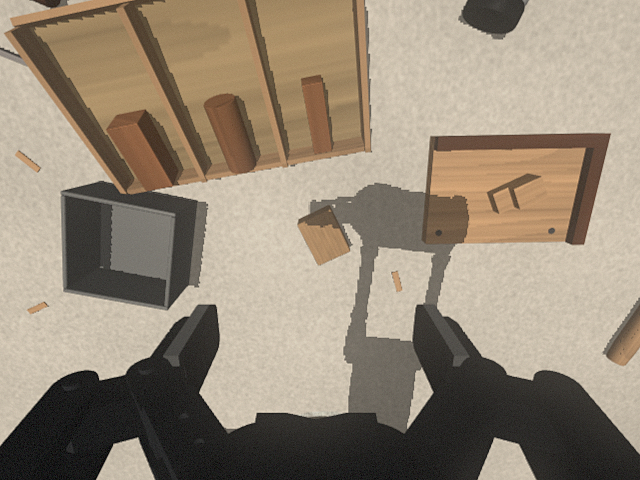

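Left bay (145,150) holds the square long block; middle (230,133) the dowel; right (317,115) the narrow block. Next, one mosaic of enlarged crops for pixel picking.

Run:
```python
import cv2,numpy as np
def crop(n,x,y,w,h,k,step):
    a=cv2.imread(f"pics/{n}.png")[y:y+h,x:x+w];a=cv2.resize(a,None,fx=k,fy=k,interpolation=cv2.INTER_CUBIC)
    a=cv2.convertScaleAbs(a,alpha=1.5)
    for u in range(0,w,step): cv2.line(a,(u*k,0),(u*k,6),(0,0,255),1);cv2.putText(a,str(x+u),(u*k,16),0,.35,(0,0,255))
    for v in range(step,h,step): cv2.line(a,(0,v*k),(6,v*k),(0,0,255),1);cv2.putText(a,str(y+v),(8,v*k+4),0,.35,(0,0,255))
    return a
A=crop("w1",280,134,66,50,6,10);B=crop("w2",480,166,66,50,6,10);C=crop("w2",100,100,99,100,4,20);D=crop("w2",420,125,198,125,2,20)
pad=lambda a,h,w:cv2.copyMakeBorder(a,0,h-a.shape[0],0,w-a.shape[1],0)
o=np.vstack([np.hstack([pad(A,300,398),pad(B,300,398)]),np.hstack([pad(C[:300],300,398),pad(D,300,398)])])
cv2.imwrite("pics/mos.png",o);print(o.shape)
```

```text
(600, 796, 3)
```

View pics/mos.png

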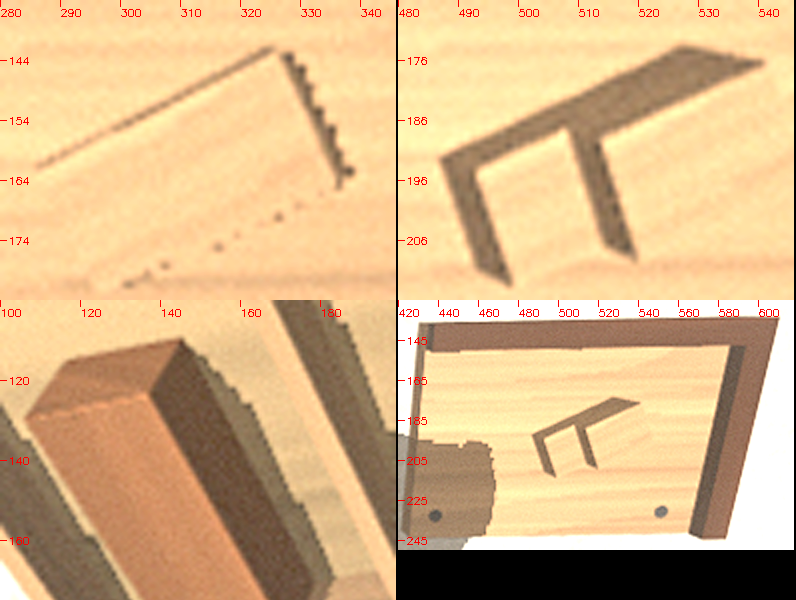

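The mosaic shows the offcut's low part on the left (+y) and its tall part on the right. In w2 its base corners are at (487,192) and (528,173), and its tall-top corner at (541,176). In w1 its top corners are near (325,142) and (336,164). The long block's upper-end top corners in w2 are at (106,129) and (137,123).

Run:
```python
from h import *
a,b=load("w1"),load("w2")
def edges(im,rng,axis,lo,hi):
    g=cv2.GaussianBlur(im["pixels"],(3,3),0).astype(float).sum(2);pts=[]
    for k in rng:
        l=g[lo:hi,k] if axis=="row" else g[k,lo:hi]
        d=np.abs(np.diff(l));i=d.argmax();off=0
        if 0<i<len(d)-1: off=.5*(d[i-1]-d[i+1])/(d[i-1]-2*d[i]+d[i+1])
        e=lo+i+.5+off; pts.append((k,e) if axis=="row" else (e,k))
    return np.array(pts)
def fit(p):
    v=cv2.fitLine(p.astype(np.float32),cv2.DIST_HUBER,0,.01,.01).ravel();return v
def inter(l,m):
    t=np.linalg.solve(np.c_[l[:2],-m[:2]],m[2:]-l[2:])[0];return l[2:]+t*l[:2]
f1=fit(edges(a,range(235,372),"row",108,122));s1=fit(edges(a,range(125,165),"col",370,388))
f2=fit(edges(b,range(442,580),"row",142,156));s2=fit(edges(b,range(155,235),"col",560,590))
c1,c2=inter(f1,s1),inter(f2,s2);print("corner px",c1,c2,"tri",tri(a,c1,b,c2).round(4))
for im,f,s,c in((a,f1,s1,c1),(b,f2,s2,c2)):
    P=onz(im,[c,c-150*f[:2]*np.sign(f[0]),c+60*s[:2]*np.sign(s[1])],.018)
    u=P[1]-P[0];w=P[2]-P[0];print("corner",P[0].round(4),"yaw fence",np.degrees(np.arctan2(-u[0],u[1])).round(2),"stop",np.degrees(np.arctan2(-w[1],-w[0])).round(2))
B=onz(b,[(487,192),(528,173)],.018);T=onz(b,[(541,176)],.045);print("offcut base",B.round(4),"T",T.round(4),"len",np.linalg.norm(B[1]-B[0]),"ang",np.degrees(np.arctan2(*(B[0]-B[1])[[1,0]])))
W=onz(a,[(325,142),(336,164)],.045);print("w1 tops",W.round(4),np.linalg.norm(W[0]-W[1]))
print("low-left base w1",onz(a,[(286,162)],.033).round(4))
print("tri tall corner",tri(a,(325,142),b,(541,176)).round(4))
print("outer corners w1 z.03",onz(a,[(221,101),(397,98)],.03).round(4),"w2",onz(b,[(434,136),(609,134)],.03).round(4))
```

```text
corner px [380.21857 114.36502] [585.50916 147.37071] tri [[ 5.175e-01 -2.994e-01  1.870e-02  4.000e-04]]
corner [ 0.5173 -0.2995  0.018 ] yaw fence 0.83 stop 1.17
corner [ 0.5176 -0.3     0.018 ] yaw fence 1.05 stop 1.02
offcut base [[ 0.4659 -0.1945  0.018 ]
 [ 0.4884 -0.2394  0.018 ]] T [[ 0.4885 -0.2377  0.045 ]] len 0.05016891332869196 ang 116.70311603776216
w1 tops [[ 0.4884 -0.2373  0.045 ]
 [ 0.4653 -0.2495  0.045 ]] 0.026112324311307646
low-left base w1 [[ 0.4663 -0.194   0.033 ]]
tri tall corner [[ 4.885e-01 -2.373e-01  4.550e-02  1.000e-04]]
outer corners w1 z.03 [[ 0.53   -0.1256  0.03  ]
 [ 0.5333 -0.3143  0.03  ]] w2 [[ 0.5304 -0.1199  0.03  ]
 [ 0.5325 -0.3132  0.03  ]]
```

apply_moves(xyz=[[0.009, 0.197, 0], [0.009, 0.197, 0], [0.009, 0.197, 0], [0.01, 0.199, 0], [0, 0, 0.09], [0, 0, 0.09], [0, 0, 0.09], [0, 0, 0.09]], rot=[[0, 0, 0], [0, 0, 0], [0, 0, 0], [0, 0, 0], [0, 0, 0.175], [0, 0, 0.175], [0, 0, 0.175], [0, 0, 0.175]], hand=[0.45, 0.45, 0.45, 0.45, 0.45, 0.45, 0.45, 0.45])

```text
clock: 3.3
position: [0.4672, -0.2278, 0.1704]
ee_rot: [0.0, 0.932, -0.363, -0.0]
contact_force: [1.3, -0.3, 0.4]
width: 0.0619
gripper_force: 0.0
```

apply_moves(xyz=[[0, 0, 0.09], [0, 0, 0.09], [0, 0, 0], [0, 0, 0]], rot=[[0, 0, 0.175], [0, 0, 0.18], [0, 0, 0], [0, 0, 0]], hand=[0.45, 0.45, 0.45, 0.45])

```text
clock: 3.8
position: [0.4685, -0.2269, 0.1181]
ee_rot: [0.0, 0.852, -0.524, 0.001]
contact_force: [-0.4, 0.5, 0.4]
width: 0.0617
gripper_force: 0.0
```

```bash
python3 -c "
from h import *
go([.4684,-.2264,.021],Rdown(np.radians(-63.3)))
s=status.get_state();print(s['position'],s['width'],s['contact_force'])"
```

```text
shift/0.3 [-0.002 -0.     0.324] turn/60 [-0.    -0.001  0.002]
[ 0.46852371 -0.22689365  0.11814253] 0.06168932905825402 [-0.36127627  0.51358742  0.37667207]
```

apply_moves(xyz=[[0, 0, 0.12], [0, 0, 0.12], [0, 0, 0.06], [0, 0, 0.023], [0, 0, 0], [0, 0, 0], [0, 0, 0], [0, 0, 0]], rot=[[0, 0, 0], [0, 0, 0], [0, 0, 0], [0, 0, 0], [0, 0, 0], [0, 0, 0], [0, 0, 0], [0, 0, 0]], hand=[0.45, 0.45, 0.45, 0.45, -1, -1, -1, -1], force=30)

```text
clock: 4.8
position: [0.4695, -0.2259, 0.0217]
ee_rot: [0.0, 0.852, -0.524, 0.002]
contact_force: [-0.3, -0.1, 6.8]
width: 0.0251
gripper_force: 30.7
```

apply_moves(xyz=[[0, 0, 0], [0, 0, 0], [0, 0, -0.1], [0, 0, -0.2], [0, 0, -0.2], [0, 0, -0.2]], rot=[[0, 0, 0], [0, 0, 0], [0, 0, 0], [0, 0, 0], [0, 0, 0], [0, 0, 0]], hand=[-1, -1, -1, -1, -1, -1])

```text
clock: 5.55
position: [0.4681, -0.2248, 0.2325]
ee_rot: [-0.0, 0.852, -0.524, 0.0]
contact_force: [0.3, -1.2, -0.7]
width: 0.0253
gripper_force: 30.0
```

Run:
```python
from h import *
b=load("w2");t=load("top1")
# scrap rim corners picked in w2 (outer): (62,192),(176,213),(167,309)inner-right-bottom,(64,292)
P=onz(b,[(62,192),(176,213),(167,309),(64,292)],.07);print(P.round(4),P.mean(0).round(3))
print(np.linalg.norm(np.diff(P,axis=0),axis=1))
s=status.get_state();print(s["width"],s["gripper_force"],s["qpos"])
c=P.mean(0);go([c[0],c[1],.2])
```

```text
[[0.4752 0.2764 0.07  ]
 [0.4526 0.1601 0.07  ]
 [0.3371 0.1856 0.07  ]
 [0.3592 0.3012 0.07  ]] [0.406 0.231 0.07 ]
[0.11847563 0.11828891 0.117776  ]
0.025339762390264604 29.955121725797653 [-5.81777922e-01  1.91024207e-01  1.61795014e+00  1.42047941e-05
  1.33225809e+00  2.09225213e+00]
shift/0.3 [-1.449 -0.5    0.108] turn/60 [0. 0. 0.]
```

apply_moves(xyz=[[0, 0, 0], [0, 0, 0], [0, 0, 0], [0, 0, 0], [0, 0, 0], [0, 0, 0]], rot=[[0, 0, -0.175], [0, 0, -0.175], [0, 0, -0.175], [0, 0, -0.175], [0, 0, -0.175], [0, 0, -0.18]], hand=[-1, -1, -1, -1, -1, -1])

```text
clock: 6.3
position: [0.4682, -0.2249, 0.2304]
ee_rot: [-0.0, 1.0, 0.003, -0.0]
contact_force: [-0.8, -0.3, -0.1]
width: 0.0257
gripper_force: 30.0
```

apply_moves(xyz=[[-0.026, -0.19, 0], [-0.026, -0.19, 0], [-0.026, -0.19, 0], [-0.026, -0.19, 0], [-0.026, -0.19, 0], [-0.026, -0.19, 0], [-0.026, -0.19, 0], [-0.026, -0.19, 0]], rot=[[0, 0, 0], [0, 0, 0], [0, 0, 0], [0, 0, 0], [0, 0, 0], [0, 0, 0], [0, 0, 0], [0, 0, 0]], hand=[-1, -1, -1, -1, -1, -1, -1, -1])

```text
clock: 7.3
position: [0.4052, 0.2326, 0.2306]
ee_rot: [0.0, 1.0, 0.0, 0.0]
contact_force: [1.3, -1.4, -0.2]
width: 0.0257
gripper_force: 30.0
```

apply_moves(xyz=[[0, 0, 0], [0, 0, 0]], rot=[[0, 0, 0], [0, 0, 0]], hand=[-1, -1])

```text
clock: 7.55
position: [0.4056, 0.2305, 0.2302]
ee_rot: [0.001, 1.0, 0.001, -0.0]
contact_force: [-0.6, 0.3, 0.2]
width: 0.0254
gripper_force: 30.0
```

Run:
```python
from h import *
im=cam("wrist","w3");s=status.get_state();print(s["width"],s["position"],im["C"])
go([.406,.231,.04],Rdown(0))
b=load("w2")
k=cv2.imread("pics/w2.png");c1=cv2.resize(k[100:200,95:195],(400,400),interpolation=2)
cv2.imwrite("pics/w3c.png",np.hstack([cv2.resize(im["pixels"][:,:,::-1],(800,600))]))
```

```text
0.025202452593784893 [0.40582933 0.22990966 0.2302729 ] [0.48656381 0.23126096 0.37365455]
shift/0.3 [ 0.001 -0.004  0.634] turn/60 [ 0.001  0.    -0.   ]
```

View pics/w3c.png

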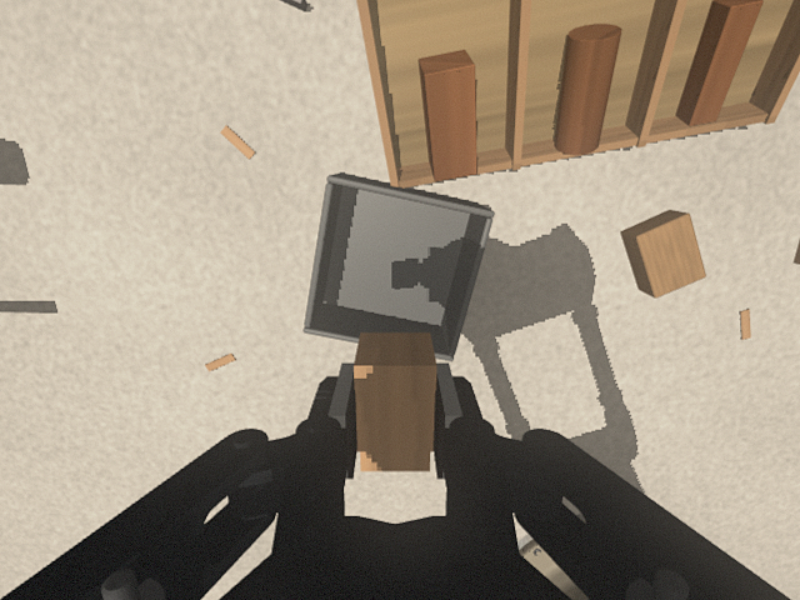

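The offcut is held between the fingers. The scrap rim corners are at (330,175), (493,210), (452,358) and (305,330) in the 800-wide picture. The long block's top face spans (424,71), (475,65), (478,178) and (433,180).

Run:
```python
from h import *
a,b=load("w3"),load("w2")
P=onz(a,np.array([(330,175),(493,210),(452,358),(305,330)])/1.25,.07);print("scrap",P.round(3).tolist(),P.mean(0).round(4))
def quad(im,x0,x1,y0,y1,seed,n):
    p=im["pixels"][y0:y1,x0:x1].copy();hsv=cv2.cvtColor(p,cv2.COLOR_RGB2HSV)
    sv=hsv[seed[1]-y0-3:seed[1]-y0+4,seed[0]-x0-3:seed[0]-x0+4].reshape(-1,3).mean(0)
    m=np.zeros((p.shape[0]+2,p.shape[1]+2),np.uint8)
    pb=cv2.bilateralFilter(p,5,20,3)
    cv2.floodFill(pb,m,(seed[0]-x0,seed[1]-y0),0,(18,14,14),(18,14,14),4|cv2.FLOODFILL_FIXED_RANGE|cv2.FLOODFILL_MASK_ONLY|(255<<8))
    m=cv2.morphologyEx(m[1:-1,1:-1],cv2.MORPH_OPEN,np.ones((3,3)));c=max(cv2.findContours(m,0,1)[0],key=cv2.contourArea)
    q=cv2.approxPolyDP(c,4,True).reshape(-1,2)+[x0,y0]
    print(n,sv.round(),"area",cv2.contourArea(c),q.tolist())
    v=p.copy();cv2.drawContours(v,[c],-1,(0,255,0),1);return v
v1=quad(a,320,420,25,160,(362,100),"w3");v2=quad(b,90,200,95,205,(140,150),"w2")
f=lambda v:cv2.resize(v,(400,400*v.shape[0]//v.shape[1]),interpolation=cv2.INTER_NEAREST)
v1,v2=f(v1),f(v2);h=540
o=np.hstack([cv2.copyMakeBorder(v,0,h-v.shape[0],0,0,0) for v in(v1,v2)]);cv2.imwrite("pics/q.png",o[:,:,::-1])
```

```text
scrap [[0.477, 0.276, 0.07], [0.454, 0.162, 0.07], [0.339, 0.186, 0.07], [0.362, 0.3, 0.07]] [0.4079 0.2309 0.07  ]
w3 [ 12. 131. 147.] area 3276.0 [[337, 49], [352, 56], [340, 59], [348, 143], [380, 138], [379, 51]]
w2 [ 12. 133. 142.] area 2036.5 [[115, 119], [128, 124], [107, 132], [138, 179], [132, 188], [171, 185], [136, 123]]
```

View pics/q.png

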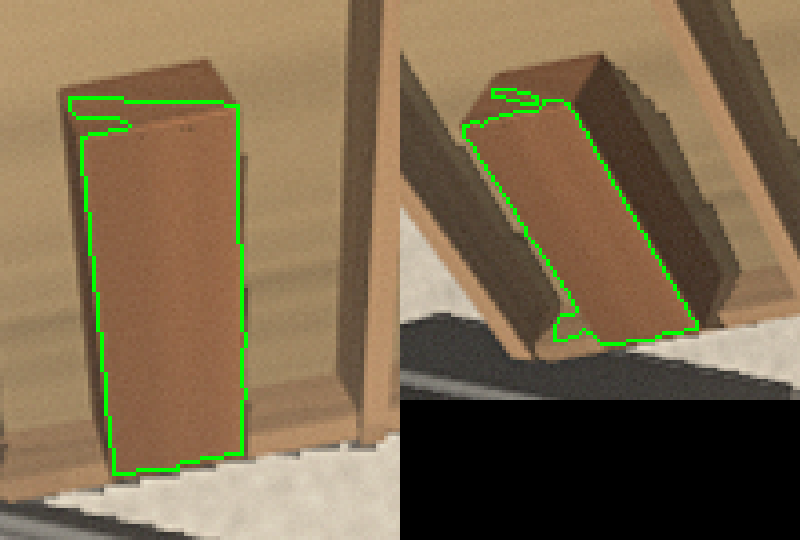

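Both crops show the long block's top face. The corners are w3 (340,59), (379.5,52), (381,139), (348,143) and w2 (107,130), (137,123), (172,185), (145,190). I'll triangulate these, and lower the offcut into the bin.

Run:
```python
from h import *
a,b=load("w3"),load("w2")
T=tri(a,[(340,59.3),(379.5,52),(380.8,138.8),(348.3,143.3)],b,[(107.3,129.9),(137.3,123.3),(171.7,184.9),(145,189.9)])
print(T.round(4));P=T[:,:3]
n=lambda v:v/np.linalg.norm(v)
L=(P[0]+P[1]-P[2]-P[3])/2;W=(P[0]+P[3]-P[1]-P[2])/2
print("len",np.linalg.norm(L),"wid",np.linalg.norm(W),"slope",np.degrees(np.arcsin(n(L)[2])),"yawL",np.degrees(np.arctan2(L[1],L[0])),"yawW",np.degrees(np.arctan2(-W[0],W[1])),"top centre",P.mean(0))
# bin yaw from lip front edge in w2/w3 (800 scale) z=.034
print(onz(a,np.array([(392,186),(772,122)])/1.25,.034))
```

```text
[[5.374e-01 2.124e-01 7.850e-02 9.000e-04]
 [5.430e-01 1.821e-01 7.890e-02 1.000e-04]
 [4.782e-01 1.710e-01 4.550e-02 1.100e-03]
 [4.735e-01 2.010e-01 4.680e-02 2.000e-04]]
len 0.07298562362772577 wid 0.03057992324139742 slope 26.507451091012253 yawL 9.867605602568604 yawW 9.633811320702492 top centre [0.50801083 0.1916245  0.06243443]
[[ 0.46789232  0.23331391  0.034     ]
 [ 0.51439227 -0.04831285  0.034     ]]
```

apply_moves(xyz=[[0, 0, 0.18], [0, 0, 0.18], [0, 0, 0.16], [0, 0, 0.1], [0, 0, 0], [0, 0, 0], [0, 0, 0], [0, 0, 0]], rot=[[0, 0, 0], [0, 0, 0], [0, 0, 0], [0, 0, 0], [0, 0, 0], [0, 0, 0], [0, 0, 0], [0, 0, 0]], hand=[-1, -1, -1, -1, -1, 0.2, 0.2, 0.2])

```text
clock: 8.6
position: [0.4069, 0.231, 0.0456]
ee_rot: [-0.0, 1.0, 0.0, 0.001]
contact_force: [-0.5, -0.2, 0.1]
width: 0.0514
gripper_force: 0.0
```

The block measures 73 x 31 mm at 27° slope with yaw 9.6°, centred in the left bay, consistent with the text. The offcut is released. I'll lift out and plan the tilted approach.

apply_moves(xyz=[[0, 0, -0.1], [0, 0, -0.2], [0, 0, -0.2], [0, 0, -0.1], [0, 0, 0], [0, 0, 0]], rot=[[0, 0, 0], [0, 0, 0], [0, 0, 0], [0, 0, 0], [0, 0, 0], [0, 0, 0]], hand=[0.2, 0.2, 0.2, 0.2, 0.2, 0.2])

```text
clock: 9.35
position: [0.4051, 0.2306, 0.2236]
ee_rot: [0.0, 1.0, 0.0, -0.001]
contact_force: [-0.2, -0.2, 0.3]
width: 0.0512
gripper_force: 0.0
```

Run:
```python
from h import *
im=cam("wrist","w4")
p=im["pixels"].astype(int);m=((p[:,:,0]-p[:,:,2])>40).astype(np.uint8)
print("status",status.get_state()["clock"])
Rt=Rdown(np.radians(9.6),np.radians(28));n=-Rt[:,2]
g=np.array([.5073,.1916,.0615])-.018*n;print(g,n)
go(status.get_state()["position"],Rt)
s=status.get_state();go(g+.12*n,p0=s["position"],R0=Rt);go(g,p0=g+.12*n,R0=Rt)
# scrap interior brown pixels
q=proj(im,[[.46,.27,.01],[.44,.17,.01],[.345,.19,.01],[.37,.29,.01]]);mk=np.zeros(m.shape,np.uint8);cv2.fillConvexPoly(mk,q.astype(int),1)
k=m&mk;ys,xs=np.nonzero(k);print("offcut px",k.sum(),xs.mean() if len(xs) else 0,ys.mean() if len(ys) else 0, onz(im,(xs.mean(),ys.mean()),.02) if len(xs) else 0)
```

```text
status 9.4
[0.51563215 0.19300928 0.04560694] [-0.4628971  -0.07829318  0.88294759]
shift/0.3 [0. 0. 0.] turn/60 [ 0.04   0.468 -0.156]
shift/0.3 [0.025 0.185 0.283] turn/60 [0. 0. 0.]
shift/0.3 [0.  0.  0.4] turn/60 [0. 0. 0.]
offcut px 805 316.3080745341615 206.15403726708075 [[0.40898952 0.23072619 0.02      ]]
```

apply_moves(xyz=[[0, 0, 0], [0, 0, 0], [0, 0, 0], [0.01, 0.08, 0.1], [0.01, 0.08, 0.1], [0.005, 0.025, 0.083], [0, 0, 0], [0, 0, 0]], rot=[[0.013, 0.156, -0.052], [0.013, 0.156, -0.052], [0.014, 0.156, -0.052], [0, 0, 0], [0, 0, 0], [0, 0, 0], [0, 0, 0], [0, 0, 0]], hand=[0.2, 0.2, 0.2, 0.2, 0.2, 0.2, 0.2, 0.2])

```text
clock: 10.4
position: [0.4606, 0.184, 0.1525]
ee_rot: [-0.021, 0.967, 0.081, 0.242]
contact_force: [-0.1, -0.5, -0.3]
width: 0.0512
gripper_force: 0.0
```

Run:
```python
from h import *
im=cam("wrist","w5")
Rt=Rdown(np.radians(9.6),np.radians(28));n=-Rt[:,2]
g=np.array([.5073,.1916,.0615])-.018*n
go(g,Rt)
# overlay expected top-face corners
L=Rt[:,0];W=Rt[:,1];c=np.array([.5073,.1916,.0615])
q=proj(im,[c+a*.038*L+b*.016*W for a,b in((1,1),(1,-1),(-1,-1),(-1,1))])
v=im["pixels"][:,:,::-1].copy();cv2.polylines(v,[q.round().astype(int)],True,(0,255,0),1);cv2.imwrite("pics/w5o.png",v)
```

```text
shift/0.3 [-0.006  0.002  0.403] turn/60 [-0.001 -0.002  0.   ]
```

View pics/w5o.png

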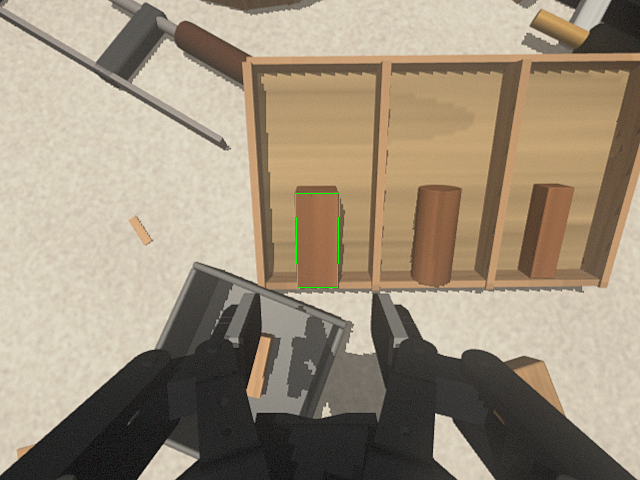

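The expected outline sits exactly on the block's top face (295–339, 193–288), and the offcut lies in the scrap bin at (260,365). Descending to grip.

apply_moves(xyz=[[0, 0, 0.12], [0, 0, 0.12], [0, 0, 0.08], [0, 0, 0.05], [-0.006, 0.002, 0.033], [0, 0, 0], [0, 0, 0], [0, 0, 0]], rot=[[0, 0, 0], [0, 0, 0], [0, 0, 0], [0, 0, 0], [0, 0, 0], [0, 0, 0], [0, 0, 0], [0, 0, 0]], hand=[0.2, 0.2, 0.2, 0.2, 0.2, 0.2, -1, -1], force=40)

```text
clock: 11.45
position: [0.516, 0.193, 0.0466]
ee_rot: [-0.021, 0.966, 0.081, 0.243]
contact_force: [-2.3, 1.4, 4.2]
width: 0.0315
gripper_force: 40.3
```

apply_moves(xyz=[[0, 0, 0], [0, 0, 0], [0, 0, 0], [0, 0, -0.03]], rot=[[0, 0, 0], [0, 0, 0], [0, 0, 0], [0, 0, 0]], hand=[-1, -1, -1, -1])

```text
clock: 11.95
position: [0.5121, 0.1921, 0.054]
ee_rot: [-0.021, 0.966, 0.081, 0.243]
contact_force: [0.7, 0.7, -0.8]
width: 0.0311
gripper_force: 40.0
```

apply_moves(xyz=[[0, 0, -0.1], [0, 0, -0.15], [0, 0, -0.15], [0, 0, -0.15], [0, 0, 0], [0, 0, 0], [0, 0, 0], [0, 0, 0]], rot=[[0, 0, 0], [0, 0, 0], [0, 0, 0], [0, 0, 0], [-0.013, -0.156, 0.048], [-0.013, -0.156, 0.048], [-0.014, -0.156, 0.048], [0, 0, 0]], hand=[-1, -1, -1, -1, -1, -1, -1, -1])

```text
clock: 12.95
position: [0.4376, 0.1792, 0.1988]
ee_rot: [0.001, 1.0, 0.006, 0.001]
contact_force: [0.0, -0.8, -1.8]
width: 0.0311
gripper_force: 41.7
```

Run:
```python
from h import *
s=status.get_state();print(s["position"],s["width"],s["gripper_force"],s["contact_force"])
Rt=Rdown(np.radians(1.));c=np.array([.5175,-.2997,.0185]);Rz=R.from_euler("z",1,degrees=True).as_matrix()
t=c+Rz@[-.028,.050,0];print(t)
go(s["position"],Rt);go(t+[0,0,.10],p0=s["position"],R0=Rt)
im=cam("wrist","w6")
# side view of held block bottom? compare gripped block
```

```text
[0.43762894 0.17922883 0.19884883] 0.031056979524674486 41.671348214149475 [ 0.02340832 -0.81691974 -1.80785955]
[ 0.48863164 -0.25019628  0.0185    ]
shift/0.3 [0. 0. 0.] turn/60 [ 0.002 -0.001 -0.005]
shift/0.3 [0.145 1.434 0.268] turn/60 [0. 0. 0.]
```

apply_moves(xyz=[[0.018, 0.179, 0], [0.018, 0.179, 0], [0.018, 0.179, 0], [0.018, 0.179, 0], [0.018, 0.179, 0], [0.018, 0.179, 0], [0.018, 0.179, 0], [0.018, 0.179, 0]], rot=[[0, 0, -0.005], [0, 0, 0], [0, 0, 0], [0, 0, 0], [0, 0, 0], [0, 0, 0], [0, 0, 0], [0, 0, 0]], hand=[-1, -1, -1, -1, -1, -1, -1, -1])

```text
clock: 14.0
position: [0.484, -0.25, 0.2006]
ee_rot: [0.002, 1.0, 0.009, 0.001]
contact_force: [1.0, 0.6, 0.3]
width: 0.0311
gripper_force: 41.7
```

apply_moves(xyz=[[0, 0, 0], [0, 0, 0.02], [0, 0, 0.04], [0, 0, 0.04], [0, 0, 0.04], [0, 0, 0.04], [0, 0, 0.04], [0, 0, 0.04]], rot=[[0, 0, -0.165], [0, 0, -0.165], [0, 0, -0.165], [0, 0, -0.165], [0, 0, -0.165], [0, 0, -0.165], [0, 0, -0.165], [0, 0, -0.165]], hand=[-1, -1, -1, -1, -1, -1, -1, -1])

```text
clock: 15.0
position: [0.484, -0.2485, 0.1224]
ee_rot: [0.002, 0.762, 0.647, -0.001]
contact_force: [-0.4, 0.5, -0.6]
width: 0.0313
gripper_force: 41.6
```

apply_moves(xyz=[[0, 0, 0], [0, 0, 0], [0, 0, 0]], rot=[[0, 0, -0.165], [0, 0, 0], [0, 0, 0]], hand=[-1, -1, -1])

```text
clock: 15.38
position: [0.485, -0.2495, 0.1229]
ee_rot: [0.002, 0.707, 0.707, -0.001]
contact_force: [-0.1, -0.2, -0.9]
width: 0.0308
gripper_force: 41.6
```

Run:
```python
from h import *
s=status.get_state();print(s["position"],s["width"],s["gripper_force"],s["contact_force"],s["qpos"].round(2))
go([.4886,-.2502,.040],Rdown(np.radians(91)))
im=cam("wrist","w6")
```

```text
[ 0.48503563 -0.24945416  0.12285858] 0.030762382809722558 41.62847578525543 [-0.08255626 -0.19219508 -0.91435256] [-0.6   0.31  1.74 -0.    1.09 -0.6 ]
shift/0.3 [-0.001  0.012  0.276] turn/60 [ 0.001  0.003 -0.016]
```

View pics/w6.png

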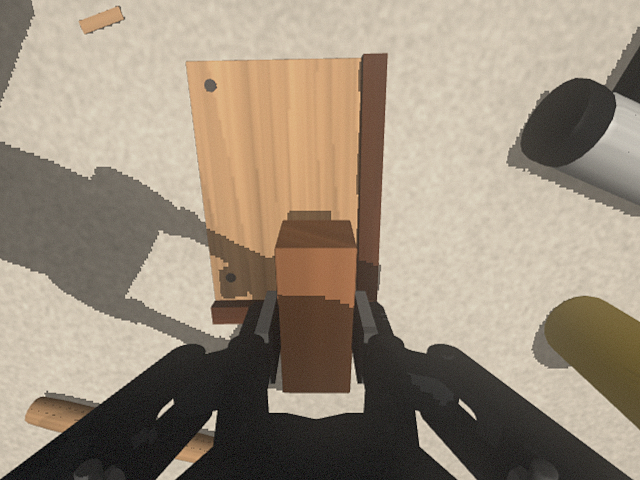

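The block is held centrally, aligned with the fence (380) on the right, above the jig. Lowering it.

apply_moves(xyz=[[0, 0, 0.1], [0, 0, 0.1], [0, 0, 0.05], [0, 0, 0.03], [0, 0, 0.01], [0, 0, 0]], rot=[[0.001, 0.003, -0.016], [0, 0, 0], [0, 0, 0], [0, 0, 0], [0, 0, 0], [0, 0, 0]], hand=[-1, -1, -1, -1, -1, -1])

```text
clock: 16.18
position: [0.4859, -0.2503, 0.0365]
ee_rot: [0.0, 0.7, 0.714, -0.0]
contact_force: [-1.3, 1.7, 2.7]
width: 0.0315
gripper_force: 42.0
```

apply_moves(xyz=[[0, 0, 0.003], [0, 0, 0.003], [0, 0, 0]], rot=[[0, 0, 0], [0, 0, 0], [0, 0, 0]], hand=[-1, -1, -1])

```text
clock: 16.55
position: [0.4862, -0.2501, 0.0358]
ee_rot: [0.001, 0.7, 0.714, 0.0]
contact_force: [-2.5, 3.6, 12.1]
width: 0.0311
gripper_force: 43.3
```

apply_moves(xyz=[[0, 0, 0], [0, 0, 0], [0, 0, -0.002], [0, 0, 0], [0, 0, 0], [0, 0, 0], [0, 0, 0], [0, 0, 0]], rot=[[0, 0, 0], [0, 0, 0], [0, 0, 0], [0, 0, 0], [0, 0, 0], [0, 0, 0], [0, 0, 0], [0, 0, 0]], hand=[-0.05, -0.05, -0.05, -0.05, -1, -1, -1, -1], force=30)

```text
clock: 17.55
position: [0.4858, -0.2504, 0.0342]
ee_rot: [-0.0, 0.7, 0.714, -0.0]
contact_force: [0.3, -1.0, 0.6]
width: 0.0311
gripper_force: 31.1
```

Run:
```python
from h import *
s=status.get_state();print(s["position"],s["width"],s["gripper_force"],s["contact_force"])
Rt=Rdown(np.radians(91));c=np.array([.5175,-.2997,s["position"][2]]);Rz=R.from_euler("z",1,degrees=True).as_matrix()
go(c+Rz@[-.016,.050,0],Rt)
go(c+Rz@[-.016,.038,0],Rt)
```

```text
[ 0.4858008  -0.250417    0.03415508] 0.031147443039185506 31.092644333839417 [ 0.30290209 -1.00279168  0.62925139]
shift/0.3 [ 0.     0.049 -0.   ] turn/60 [-0.     0.     0.002]
shift/0.3 [-0.04   0.049 -0.   ] turn/60 [-0.     0.     0.002]
```

apply_moves(xyz=[[0, 0.012, -0.002], [0, 0.012, 0], [0, 0.01, 0], [0, 0.006, 0], [0, 0, 0]], rot=[[0, 0, 0], [0, 0, 0], [0, 0, 0], [0, 0, 0], [0, 0, 0]], hand=[-1, -1, -1, -1, -1])

```text
clock: 18.18
position: [0.4978, -0.25, 0.0347]
ee_rot: [-0.0, 0.7, 0.714, -0.0]
contact_force: [-0.6, -0.4, -0.4]
width: 0.0313
gripper_force: 31.0
```

apply_moves(xyz=[[0, 0.003, 0], [0, 0.003, 0], [0, 0.003, 0], [0, 0, 0]], rot=[[0, 0, 0], [0, 0, 0], [0, 0, 0], [0, 0, 0]], hand=[-1, -1, -1, -1])

```text
clock: 18.68
position: [0.5004, -0.25, 0.0347]
ee_rot: [-0.0, 0.7, 0.714, -0.0]
contact_force: [-0.7, 0.3, -0.9]
width: 0.0312
gripper_force: 31.0
```

apply_moves(xyz=[[0, 0.002, 0], [0, 0.002, 0], [0, 0.002, 0], [0, 0, 0]], rot=[[0, 0, 0], [0, 0, 0], [0, 0, 0], [0, 0, 0]], hand=[-1, -1, -1, -1])

```text
clock: 19.18
position: [0.5006, -0.2498, 0.0346]
ee_rot: [-0.001, 0.7, 0.714, -0.001]
contact_force: [-4.3, -1.9, 1.9]
width: 0.0308
gripper_force: 31.3
```

apply_moves(xyz=[[0, 0.002, 0], [0, 0.002, 0], [0, 0, 0], [0, 0, 0]], rot=[[0, 0, 0], [0, 0, 0], [0, 0, 0], [0, 0, 0]], hand=[-1, -1, -1, -1])

```text
clock: 19.68
position: [0.5007, -0.2498, 0.0345]
ee_rot: [-0.002, 0.7, 0.714, -0.002]
contact_force: [-7.4, -1.4, 4.0]
width: 0.0312
gripper_force: 31.4
```

apply_moves(xyz=[[0, 0.003, 0], [0, 0.002, 0], [0, 0, 0], [0, 0, 0]], rot=[[0, 0, 0], [0, 0, 0], [0, 0, 0], [0, 0, 0]], hand=[-1, -1, -1, -1])

```text
clock: 20.18
position: [0.5007, -0.2497, 0.0344]
ee_rot: [-0.003, 0.7, 0.714, -0.003]
contact_force: [-9.5, -2.3, 4.2]
width: 0.0312
gripper_force: 31.5
```

apply_moves(xyz=[[-0.006, 0, 0], [-0.008, 0, 0], [-0.008, 0, 0], [-0.006, 0, 0], [-0.003, 0, 0], [0, 0, 0]], rot=[[0, 0, 0], [0, 0, 0], [0, 0, 0], [0, 0, 0], [0, 0, 0], [0, 0, 0]], hand=[-1, -1, -1, -1, -1, -1])

```text
clock: 20.92
position: [0.5008, -0.2545, 0.0343]
ee_rot: [-0.006, 0.701, 0.714, -0.0]
contact_force: [-7.6, 8.6, 9.8]
width: 0.0314
gripper_force: 32.0
```

apply_moves(xyz=[[-0.004, 0, -0.002], [-0.004, 0, -0.001], [-0.004, 0, 0], [-0.004, 0, 0], [0, 0, 0]], rot=[[0, 0, 0], [0, 0, 0], [0, 0, 0], [0, 0, 0], [0, 0, 0]], hand=[-1, -1, -1, -1, -1])

```text
clock: 21.55
position: [0.5009, -0.2603, 0.0345]
ee_rot: [-0.006, 0.7, 0.714, -0.001]
contact_force: [-6.6, 5.7, 2.2]
width: 0.0311
gripper_force: 31.3
```

Run:
```python
from h import *
s=status.get_state();print(s["position"],s["contact_force"],s["moment"])
go(s["position"],Rdown(np.radians(91)))
im=cam("wrist","w7")
cv2.imwrite("pics/w7c.png",cv2.resize(im["pixels"][180:400,200:460,::-1],None,fx=2.7,fy=2.7,interpolation=2))
```

```text
[ 0.50089966 -0.26027006  0.03446904] [-6.63305876  5.72300264  2.23702225] [ 0.86609681  1.19468405 -0.01394148]
shift/0.3 [0. 0. 0.] turn/60 [-0.009 -0.007  0.001]
```

View pics/w7c.png

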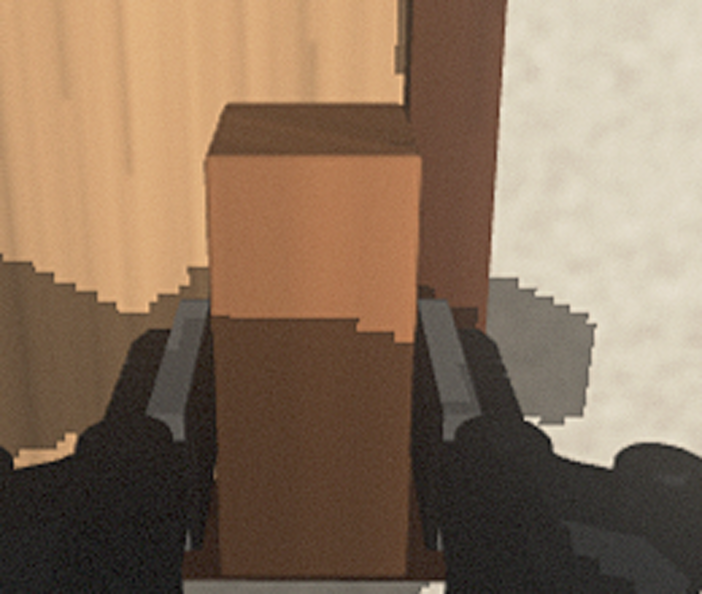

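The block's right side lies against the fence (inner face at column ~410 in the crop), with its far end near the stop at the bottom. That was the last picture I may view, so I continue on force readings.

apply_moves(xyz=[[-0.003, 0, 0], [-0.003, 0, 0], [0, 0, 0]], rot=[[0, 0, 0], [0, 0, 0], [0, 0, 0]], hand=[-1, -1, -1])

```text
clock: 21.98
position: [0.5009, -0.262, 0.0345]
ee_rot: [-0.006, 0.7, 0.714, -0.001]
contact_force: [-7.7, 6.5, 2.5]
width: 0.0311
gripper_force: 31.3
```

apply_moves(xyz=[[-0.003, 0, 0], [0, 0, 0]], rot=[[0, 0, 0], [0, 0, 0]], hand=[-1, -1])

```text
clock: 22.22
position: [0.5009, -0.2629, 0.0344]
ee_rot: [-0.006, 0.7, 0.714, -0.001]
contact_force: [-7.3, 6.2, 3.2]
width: 0.0314
gripper_force: 31.3
```

apply_moves(xyz=[[-0.003, 0, 0], [-0.003, 0, 0], [0, 0, 0]], rot=[[0, 0, 0], [0, 0, 0], [0, 0, 0]], hand=[-1, -1, -1])

```text
clock: 22.6
position: [0.501, -0.2643, 0.0345]
ee_rot: [-0.006, 0.7, 0.714, -0.0]
contact_force: [-7.1, 5.8, 3.9]
width: 0.0309
gripper_force: 31.4
```

apply_moves(xyz=[[-0.003, 0, 0], [-0.003, 0, 0], [0, 0, 0]], rot=[[0, 0, 0], [0, 0, 0], [0, 0, 0]], hand=[-1, -1, -1])

```text
clock: 22.98
position: [0.5009, -0.2644, 0.0345]
ee_rot: [-0.007, 0.701, 0.713, 0.001]
contact_force: [-5.2, 11.4, 4.8]
width: 0.0312
gripper_force: 31.5
```

Run:
```python
from h import *
im=cam("wrist","w8");b=load("w7")
def edge(im,cols,r0,r1):
    g=im["pixels"].astype(float).sum(2);d=np.diff(g[r0:r1,cols].mean(1));return r0,d.round().astype(int)
# near (+y) end top edge of the block: crop row ~155/2.7+180=237
for n,i in(("w7",b),("w8",im)):
    r0,d=edge(i,range(285,350),228,248);k=np.abs(d).argmax();print(n,r0+k+.5,onz(i,(318,r0+k+.5),.0505).round(4))
Rz=R.from_euler("z",1,degrees=True).as_matrix();print("expect end y",(np.array([.5175,-.2997,0])+Rz@[-.016,.076,0]))
```

```text
w7 237.5 [[ 0.5019 -0.2204  0.0505]]
w8 236.5 [[ 0.502  -0.2242  0.0505]]
expect end y [ 0.50017605 -0.22399081  0.        ]
```

apply_moves(xyz=[[-0.003, 0.002, 0], [-0.003, 0.002, 0], [0, 0.002, 0], [0, 0, 0], [0, 0, 0]], rot=[[0, 0, 0], [0, 0, 0], [0, 0, 0], [0, 0, 0], [0, 0, 0]], hand=[-1, -1, -1, -1, -1])

```text
clock: 23.65
position: [0.501, -0.2644, 0.0345]
ee_rot: [-0.01, 0.701, 0.713, 0.0]
contact_force: [-9.9, 13.4, 9.4]
width: 0.0314
gripper_force: 32.0
```

apply_moves(xyz=[[0, 0, 0], [0, 0, 0], [0, 0, 0], [0, 0, -0.05], [0, 0, -0.15], [0, 0, -0.2], [0, 0, 0], [0, 0, 0]], rot=[[0, 0, 0], [0, 0, 0], [0, 0, 0], [0, 0, 0], [0, 0, 0], [0, 0, 0], [0, 0, 0], [0, 0, 0]], hand=[0.1, 0.1, 0.1, 0.1, 0.1, 0.1, 0.1, 0.1])

```text
clock: 24.65
position: [0.507, -0.2721, 0.1563]
ee_rot: [0.0, 0.7, 0.714, -0.0]
contact_force: [-0.8, 0.4, -0.8]
width: 0.047
gripper_force: 0.0
```

Run:
```python
from h import *
s=status.get_state();print(s["position"],s["contact_force"])
im=cam("wrist","w9");Rz=R.from_euler("z",1,degrees=True).as_matrix();c=np.array([.5175,-.2997,.0185])
J=lambda p:c+Rz@np.array(p)
q=proj(im,[J(p) for p in((0,0,.032),(-.032,0,.032),(-.032,.076,.032),(0,.076,.032),(-.032,.076,0),(0,.076,0))]);print("expected px",q.round(1).tolist())
g=cv2.cvtColor(im["pixels"],cv2.COLOR_RGB2GRAY).astype(float)
def prof(a,b,n):
    # strongest edge along the normal of segment a-b, sampled over its middle
    a,b=np.array(a),np.array(b);t=(b-a)/np.linalg.norm(b-a);m=np.array([-t[1],t[0]]);o=np.arange(-8,8.01,.5)
    for f0,f1 in((.1,.35),(.65,.9)):
        P=np.array([[a+(b-a)*f+m*k for k in o] for f in np.linspace(f0,f1,15)]).astype(np.float32)
        v=cv2.remap(im["pixels"].astype(np.float32),P[...,0],P[...,1],1).mean(0);d=np.abs(np.diff(v,axis=0)).sum(1)
        k=np.argsort(d)[::-1][:3];print(n,f0,[(float(o[i]+.25),int(d[i])) for i in k])
prof(q[1],q[2],"-x side");prof(q[2],q[3],"+y top end");prof(q[3],q[0],"+x top");prof(q[4],q[5],"+y base");prof(q[0],q[1],"-y top")
```

```text
[ 0.50704942 -0.27206923  0.15626467] [-0.79903808  0.37111482 -0.78730033]
expected px [[327.1, 272.0], [287.0, 271.9], [284.5, 175.8], [328.4, 175.9], [287.9, 170.7], [327.0, 170.7]]
-x side 0.1 [(0.25, 23), (0.75, 14), (-0.25, 13)]
-x side 0.65 [(0.25, 60), (0.75, 50), (-0.25, 29)]
+y top end 0.1 [(-5.25, 91), (-5.75, 73), (-0.25, 38)]
+y top end 0.65 [(-5.25, 103), (-5.75, 90), (-0.25, 42)]
+x top 0.1 [(-0.25, 50), (-0.75, 39), (0.25, 33)]
+x top 0.65 [(-0.25, 48), (0.25, 41), (-0.75, 30)]
+y base 0.1 [(-0.25, 93), (0.25, 63), (-0.75, 54)]
+y base 0.65 [(-0.25, 103), (-0.75, 64), (0.25, 60)]
-y top 0.1 [(-6.75, 44), (-6.25, 44), (-5.75, 39)]
-y top 0.65 [(-6.75, 46), (-6.25, 46), (-5.75, 39)]
```

Released, the block lies within about 0.3 mm of the expected snug pose. I'll confirm with a gentle low push of the closed fingers, first on the side, then on the end.

Run:
```python
from h import *
Rz=R.from_euler("z",1,degrees=True).as_matrix();c=np.array([.5175,-.2997,0]);J=lambda p:c+Rz@np.array(p)
Rt=Rdown(np.radians(91));a=J([-.0615,.038,.0255]);b=J([-.016,.103,.0255])
go(a,Rt);print(a,b);go(b+[0,0,.05],p0=a+[0,0,.05],R0=Rt)
```

```text
shift/0.3 [ 0.033 -0.169  0.432] turn/60 [-0.002 -0.001  0.001]
[ 0.45534618 -0.26277911  0.0255    ] [ 0.49970484 -0.19699493  0.0255    ]
shift/0.3 [0.217 0.152 0.   ] turn/60 [0. 0. 0.]
```

apply_moves(xyz=[[0.017, -0.085, 0], [0.016, -0.084, 0], [0, 0, 0.1], [0, 0, 0.15], [0, 0, 0.12], [0, 0, 0.06], [0, 0, 0], [0, 0, 0]], rot=[[0, 0, 0], [0, 0, 0], [0, 0, 0], [0, 0, 0], [0, 0, 0], [0, 0, 0], [0, 0, 0], [0, 0, 0]], hand=[-1, -1, -1, -1, -1, -1, -1, -1], force=20)

```text
clock: 25.7
position: [0.4562, -0.2631, 0.0266]
ee_rot: [-0.001, 0.7, 0.714, -0.0]
contact_force: [0.7, -0.5, 0.2]
width: 0.0002
gripper_force: 0.0
```

apply_moves(xyz=[[0, 0.012, 0], [0, 0.01, 0], [0, 0.006, 0], [0, 0.004, 0], [0, 0.003, 0], [0, 0, 0]], rot=[[0, 0, 0], [0, 0, 0], [0, 0, 0], [0, 0, 0], [0, 0, 0], [0, 0, 0]], hand=[-1, -1, -1, -1, -1, -1])

```text
clock: 26.45
position: [0.4667, -0.2629, 0.0267]
ee_rot: [-0.0, 0.7, 0.714, -0.0]
contact_force: [0.8, 0.2, 0.0]
width: 0.0002
gripper_force: 0.0
```

apply_moves(xyz=[[0, 0.004, 0], [0, 0.004, 0], [0, 0.004, 0], [0, 0.003, 0], [0, 0, 0]], rot=[[0, 0, 0], [0, 0, 0], [0, 0, 0], [0, 0, 0], [0, 0, 0]], hand=[-1, -1, -1, -1, -1])

```text
clock: 27.08
position: [0.471, -0.2629, 0.0267]
ee_rot: [-0.0, 0.7, 0.714, -0.0]
contact_force: [-0.7, -0.1, 1.0]
width: -0.0
gripper_force: 0.4
```

apply_moves(xyz=[[0, 0.003, 0], [0, 0.003, 0], [0, 0, 0]], rot=[[0, 0, 0], [0, 0, 0], [0, 0, 0]], hand=[-1, -1, -1])

```text
clock: 27.45
position: [0.4711, -0.2628, 0.0266]
ee_rot: [-0.002, 0.7, 0.714, -0.001]
contact_force: [-5.7, -0.6, 2.9]
width: -0.0003
gripper_force: 3.1
```

apply_moves(xyz=[[0, 0.003, 0], [0, 0.002, 0], [0, 0, 0]], rot=[[0, 0, 0], [0, 0, 0], [0, 0, 0]], hand=[-1, -1, -1])

```text
clock: 27.82
position: [0.4711, -0.2628, 0.0267]
ee_rot: [-0.003, 0.7, 0.714, -0.002]
contact_force: [-9.1, -2.5, 6.4]
width: -0.0004
gripper_force: 4.9
```

apply_moves(xyz=[[0, -0.02, 0], [0, -0.03, 0], [0, 0, -0.1], [0, 0, -0.1], [0.11, 0, 0], [0.107, 0, 0], [0, 0.075, 0], [0, 0.08, 0]], rot=[[0, 0, 0], [0, 0, 0], [0, 0, 0], [0, 0, 0], [0, 0, 0], [0, 0, 0], [0, 0, 0], [0, 0, 0]], hand=[-1, -1, -1, -1, -1, -1, -1, -1])

```text
clock: 28.82
position: [0.5052, -0.1965, 0.0868]
ee_rot: [0.0, 0.7, 0.714, 0.0]
contact_force: [0.3, -1.0, -0.1]
width: -0.0001
gripper_force: 0.0
```

Run:
```python
from h import *
print(status.get_state()["position"]);go([.4997,-.197,.0265],Rdown(np.radians(91)))
```

```text
[ 0.50520276 -0.19648134  0.08683624]
shift/0.3 [-0.001 -0.018  0.201] turn/60 [0.    0.    0.002]
```

apply_moves(xyz=[[0, -0.025, 0], [0, 0, 0.1], [0, 0, 0.07], [0, 0, 0.031], [0, 0, 0], [-0.015, 0, 0], [-0.012, 0, 0], [0, 0, 0]], rot=[[0, 0, 0], [0, 0, 0], [0, 0, 0], [0, 0, 0], [0, 0, 0], [0, 0, 0], [0, 0, 0], [0, 0, 0]], hand=[-1, -1, -1, -1, -1, -1, -1, -1])

```text
clock: 29.82
position: [0.4978, -0.206, 0.0269]
ee_rot: [0.0, 0.701, 0.714, -0.0]
contact_force: [0.8, -0.1, -0.6]
width: -0.0
gripper_force: 0.0
```

apply_moves(xyz=[[-0.005, 0, 0], [-0.004, 0, 0], [-0.004, 0, 0], [-0.003, 0, 0], [0, 0, 0]], rot=[[0, 0, 0], [0, 0, 0], [0, 0, 0], [0, 0, 0], [0, 0, 0]], hand=[-1, -1, -1, -1, -1])

```text
clock: 30.45
position: [0.4975, -0.2102, 0.0263]
ee_rot: [-0.0, 0.7, 0.714, -0.0]
contact_force: [-0.2, -0.1, 0.7]
width: 0.0
gripper_force: 0.0
```

Contact is expected near y = -0.213.

apply_moves(xyz=[[-0.003, 0, 0], [-0.003, 0, 0], [-0.003, 0, 0], [-0.002, 0, 0], [0, 0, 0]], rot=[[0, 0, 0], [0, 0, 0], [0, 0, 0], [0, 0, 0], [0, 0, 0]], hand=[-1, -1, -1, -1, -1])

```text
clock: 31.08
position: [0.4976, -0.2135, 0.0263]
ee_rot: [-0.0, 0.7, 0.714, -0.0]
contact_force: [-0.6, 1.1, 0.3]
width: -0.0001
gripper_force: 0.0
```

apply_moves(xyz=[[-0.002, 0, 0], [-0.002, 0, 0], [0, 0, 0]], rot=[[0, 0, 0], [0, 0, 0], [0, 0, 0]], hand=[-1, -1, -1])

```text
clock: 31.45
position: [0.4975, -0.2136, 0.0263]
ee_rot: [-0.001, 0.701, 0.714, 0.0]
contact_force: [0.6, 4.9, 2.2]
width: 0.0002
gripper_force: 2.7
```

apply_moves(xyz=[[-0.002, 0, 0], [-0.002, 0, 0], [0, 0, 0]], rot=[[0, 0, 0], [0, 0, 0], [0, 0, 0]], hand=[-1, -1, -1])

```text
clock: 31.82
position: [0.4974, -0.2136, 0.0263]
ee_rot: [-0.002, 0.701, 0.713, 0.001]
contact_force: [1.5, 8.9, 3.3]
width: 0.0001
gripper_force: 4.3
```

apply_moves(xyz=[[0.02, 0, 0], [0.03, 0, 0], [0, 0, -0.1], [0, 0, -0.2], [-0.1, 0, -0.15], [-0.1, 0, 0], [0, 0, 0], [0, 0, 0]], rot=[[0, 0, 0], [0, 0, 0], [0, 0, 0], [0, 0, 0], [0, 0, 0], [0, 0, 0], [0, 0, 0], [0, 0, 0]], hand=[-1, -1, -1, -1, -1, -1, -1, -1])

```text
clock: 32.83
position: [0.4978, -0.26, 0.1606]
ee_rot: [-0.001, 0.7, 0.714, -0.0]
contact_force: [-0.8, 0.2, 0.2]
width: -0.0002
gripper_force: 0.0
```

Run:
```python
from h import *
s=status.get_state();print(s["position"],s["contact_force"])
im=cam("wrist","w10");Rz=R.from_euler("z",1,degrees=True).as_matrix();c=np.array([.5175,-.2997,.0185])
J=lambda p:c+Rz@np.array(p)
q=proj(im,[J(p) for p in((0,0,.032),(-.032,0,.032),(-.032,.076,.032),(0,.076,.032),(-.032,.076,0),(0,.076,0))]);print(q.round(1).tolist())
def prof(a,b,n):
    a,b=np.array(a),np.array(b);t=(b-a)/np.linalg.norm(b-a);m=np.array([-t[1],t[0]]);o=np.arange(-8,8.01,.5)
    for f0,f1 in((.1,.35),(.65,.9)):
        P=np.array([[a+(b-a)*f+m*k for k in o] for f in np.linspace(f0,f1,15)]).astype(np.float32)
        v=cv2.remap(im["pixels"].astype(np.float32),P[...,0],P[...,1],1).mean(0);d=np.abs(np.diff(v,axis=0)).sum(1)
        k=np.argsort(d)[::-1][:3];print(n,f0,[(float(o[i]+.25),int(d[i])) for i in k])
prof(q[1],q[2],"-x side");prof(q[3],q[0],"+x top");prof(q[4],q[5],"+y base")
```

```text
[ 0.49784837 -0.26003553  0.16060768] [-0.83622853  0.23392574  0.19090258]
[[338.0, 283.9], [299.1, 283.8], [297.7, 191.7], [340.3, 191.8], [299.7, 185.1], [337.8, 185.2]]
-x side 0.1 [(0.75, 18), (1.25, 11), (0.25, 6)]
-x side 0.65 [(0.25, 84), (0.75, 75), (2.25, 13)]
+x top 0.1 [(-0.75, 49), (-0.25, 45), (-1.25, 28)]
+x top 0.65 [(-0.75, 28), (-1.25, 23), (-0.25, 20)]
+y base 0.1 [(0.25, 113), (0.75, 89), (-0.25, 52)]
+y base 0.65 [(0.25, 117), (0.75, 77), (-0.25, 60)]
```

The block is snug, flat and parallel to the fence, and the arm is clear. Handing in.

```bash
python3 -c "
from rig import job
print(job.sign_off())"
```

```text
the job is handed in; nothing more can be done
None
```

The offcut is in the scrap bin and the long block lies flat and snug against the fence and then the end stop, pressed to about 9–13 N and within about 0.5 mm of the expected pose; the job was handed in at about 33 s of the 72 s, and no verdict came back.

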